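Sauce pump, then chopper held at slow speed

TASK

Add a shot of sauce to the mini chopper and run it slowly: with closed fingertips press the bottle's pump head all the way down and let it come back up by itself, then press the chopper's paddle with the fingertips to its half-way (slow) position, pointer level with the middle mark, and keep it there. Never push the paddle down to its bottom (fast) stop, and leave the other things on the worktop where they stand. The program finishes while still holding the paddle at the middle mark; do not let go.

Things in the scene. Friction and masses are not known exactly. Their poses are not given: they have to be found in the camera images.
- chopper: Mini chopper fixed to the worktop: black base plate (x -140 to 56, y +-52, top 18 mm), at its far end a round motor housing 108 mm across, a steel bowl 100 mm across and a black lid (top 152 mm) with a small funnel (rim 161 mm) and two side clips. A paddle sticks out towards the chopper's -x. Origin on the worktop under the bowl's centre; z up.
- paddle_pad (a point): Middle of the top of the paddle's grey ribbed end pad (36 mm along x, 46 mm along y, 12 mm thick), 66 mm above the worktop when released; moves with the paddle. Press straight down here. 65 mm horizontally from the hinge. Half-way it is about 12 mm lower than released, at the bottom stop about 23 mm lower; the base plate stays clear below.
- paddle_hinge (a point): Hinge axis of the paddle (along the chopper's y), 60 mm above the worktop, 55 mm from the chopper's origin towards -x; fixed to the chopper.
- paddle (a joint): Angle of the sprung paddle in rad: 0 released (level, pointer at the top mark), 0.18 half-way = slow (pointer at the middle mark), 0.36 bottom stop = fast. Pressing the pad down makes it grow; let go it springs back to 0. The spring needs about 4.6 N at the pad to start moving, 10 N half-way, 16 N at the stop.
- pump_stand: Sauce bottle (42 mm across) with a black pump head and a thin spout, set in a round steel foot 80 mm across; fixed to the worktop beside the chopper, on the chopper's +y side. Origin on the worktop below the spout's tip, which is over the chopper's funnel; the bottle's axis is 105 mm from the origin along the stand's +y; z up.
- pump_top (a point): Centre of the top of the round black pump head (38 mm across, flat top 32 mm across), on the bottle's axis, 210 mm above the worktop when up; it moves with the head.
- pump (a joint): Travel of the sprung pump head in m: 0 up, 0.012 all the way down. Grows when pressed straight down; the spring needs about 3 N to start and 7 N at the bottom; it comes up by itself.
- mug: White mug, 83 x 115 x 86 mm, standing loose. Origin at the centre of its underside. Leave alone.
- spice_jar: Spice jar with a dark cap, 44 mm across, 105 mm tall, standing loose. Origin at the centre of its underside. Leave alone.
- salt_shaker: Glass salt shaker with a grey top, 44 mm across, 90 mm tall, standing loose. Origin at the centre of its underside. Leave alone.
- gauge_mid (a point): Middle one of three short steel marks, one above the other, on the -x face of the chopper's black gauge post (14 x 8 mm, top 78 mm above the worktop), which stands beside the paddle's free end, its axis 38 mm to +y of the paddle's middle. Top mark = off, middle = slow, bottom = fast. The paddle's thin steel pointer runs past them. Fixed to the chopper.

How it is judged (in metres and radians):
On the way, in this order (a step that is already met when the one before it is completed fails the run):
1. the pump head is pressed all the way down (at least 10 of 12 mm) (value of joint pump above 0.01 m), for 0.05 s.
2. the pump head has come back up (value of joint pump below 0.002 m), for 0.1 s.
3. the paddle is held half-way (0.12 to 0.24 rad) for a second (value of joint paddle between 0.12 and 0.24 rad and contact force between the fingers and chopper above 3 N), for 1 s.
At the end, for the whole second after the job is handed in: The fingers are holding the paddle down (more than 3 N on it) at its half-way position, 0.12 to 0.24 rad, the pump head is up (within 2 mm), and the mug, spice jar and salt shaker are within 30 mm of where they stood (all of step 3 and value of joint pump below 0.002 m and distance of each of mug, spice_jar, salt_shaker from where it was at the start of the episode below 0.03 m); the arm keeps its last pose, push and grip.
It fails at once if the paddle is pushed to the fast stop (beyond 0.32 rad) (value of joint paddle above 0.32 rad).
It fails at once if a bystander is shoved or knocked over (distance of any of mug, spice_jar, salt_shaker from where it was at the start of the episode above 0.03 m or angle between any of mug, spice_jar, salt_shaker's own z axis and vertical above 0.5 rad).
It also fails if it takes over 48 s, if anything falls off the work surface, if the arm or the gripper's body presses on something with over 40 N, if the wrist force passes 120 N, or if a joint passes its speed limit or range.

ROBOT

A 7-joint arm with a two-finger parallel gripper is mounted at the origin on a cart in front of the work surface, level with it; the furniture and walls round the work are solid. World frame = base frame: x ahead of the robot, y to its left, z up, the work surface at z = 0. Lengths are in mm, angles in rad, forces in N, time in s.
With the tool pointing down it reaches from about 400 to 875 mm from the base axis. Payload 4.4 kg.
Tool frame: the origin (TCP) lies between the finger pads; the fingertips stand 22 mm ahead of it and the grasp point (between the pads) lies 3 mm ahead of it; z points along the fingers, y is the line along which they close (so a half turn about z gives the same grasp; the last joint's range is limited). The gripper opens to 85 mm and grips with 20 to 120 N. Pads are 22 mm wide; open, the fingers measure 114 mm over their backs; the gripper's body (76 mm by 85 mm) begins 54 mm behind the grasp point. The pads swing forward as they close: fully open they stand 13 mm farther back than shut.
Start: joints at [-1.197, 0.628, 0.038, 1.517, -0.027, 0.996, -0.02], TCP at [276.723, 588.168, 253.313] pointing down, gripper open.
Joint ranges: [-3.06, 3.06], [-0.37, 2.12], [-1.25, 1.32], [0.18, 2.47], [-1.1, 4.24], [0.23, 1.98], [-2.94, 2.94]. Speed limits (rad/s): [2.57, 2.57, 3.14, 3.14, 3.14, 3.14, 3.14].

INTERFACE

Orientations are given as [roll, pitch, yaw] about the fixed x, y, z axes, in that order (R = Rz(yaw) Ry(pitch) Rx(roll)).
In Python, from cell import ctrl gives the robot as it stands.
- The arm moves only by the tool step_arm, never from a script. Its argument "plan" is a list of rows, each an object of numbers: "dx", "dy", "dz": the shift along the tool's x, y, z scaled (see below); "ax", "ay", "az": the turn, a rotation vector about the tool's x, y, z scaled (see below); "gripper": the opening, from 0 (shut) to 1 (fully open). A call has 1 to 20 rows; each row shifts and turns the commanded pose from where the row before left it, along the tool's axes as they then stand; what a row does not reach is not made up. The controller multiplies each number of a shift by 0.3 m and each number of a turn by 90 degrees. A row lasts 1/8 s, in which the tool goes at most 62.5 mm and 10.7 degrees, less where a joint would pass 70% of its speed; a pose out of reach is approached as far as the arm can. A call with a number of a shift or a turn outside -1 to 1 is refused whole. A call with a gripper value outside its range is refused whole. The fingers move at their own pace and stop on an object; the grip force is fixed at half the most. Time passes only in rows, so rows that do not move let the fingers close. It gives the time, the measured TCP pose, the force, the opening and the grip force at its end, in the units of the state.
- ctrl.read_state(): the state, without advancing time (a new reading comes with each control period).
- ctrl.get_image(name): name is "scene" or "top" or "wrist"; returns a dict with "color" (480x640x3 uint8, red, green, blue), "range_z" (480x640 float32, mm along the optical axis (not along the pixel's ray), 0 where there is no reading), "fx", "fy", "cx", "cy" (pixels), "T" (4x4, takes a point from camera to world coordinates); the wrist camera has in their place "T_tool_cam" (4x4, takes a point from camera to tool coordinates, whose origin is the TCP and whose axes are the flange's). Camera axes: x right, y down, z forward; pixel columns grow to the right and rows downward; lengths in mm; the calibration is good to about 2 mm. A picture is of the moment at which its call begins: read the wrist's pose just before it.
- ctrl.finish_job(): hands the job in; it is judged then, once.
The state is a dict: "clock": time; "qpos": joint angles; "qd": joint speeds; "tau": joint torques, N m; "eef_pos": TCP position; "tool_rot": TCP orientation; "force": force on the tool from outside, world axes, zero at the start; "torque": the same for the moment, N m; "width": finger opening in mm; "gripper_force": force on a finger pad.
Only numpy, scipy, OpenCV 4.12 (cv2) and the standard library are available. Lean on these libraries where they do the work, as an engineer would, in place of code of your own. Each camera call takes 0.05 s, during which the arm holds its last target. There are 200 camera calls.

## Working session

There is one attempt and no reset: what is moved stays moved. The work goes in short steps, Python scripts to look and compute and a tool call to move; the robot and the scene stay as the last step left them, time stands still between calls to the robot, and variables do not carry over. Pictures are saved under pics/ and viewed, at most 10 in all, crops included, and the job is handed in when it is done.

Besides the shell and the picture viewer there is one more tool, called after "Emit:" by a JSON object that holds its "fn" and its "kwargs". step_arm: Moves the arm, as the interface text tells. Shifts and turns lie within -1 to 1; 1 stands for 0.3 m of shift or 90 degrees of turn. Its arguments: {"type":"object","properties":{"plan":{"type":"array"}},"required":["plan"]}

```bash
mkdir -p pics && cat > h.py <<'E'
import numpy as np, cv2, pickle
from cell import ctrl
def grab(n):
    im=ctrl.get_image(n); pickle.dump(im,open(f'pics/{n}.pkl','wb')); cv2.imwrite(f'pics/{n}.png',im['color'][:,:,::-1]); return im
def load(n): return pickle.load(open(f'pics/{n}.pkl','rb'))
def pts(im):
    z=im['range_z'].astype(float); v,u=np.mgrid[:480,:640]
    P=np.stack([(u-im['cx'])/im['fx']*z,(v-im['cy'])/im['fy']*z,z],-1)
    T=np.array(im['T']); W=P@T[:3,:3].T+T[:3,3]; W[z==0]=np.nan; return W
E
python3 - <<'E'
from h import *
for n in('top','scene'):
    im=grab(n); print(n,im['fx'],np.array(im['T']).round(2).tolist())
s=ctrl.read_state(); print({k:np.round(v,3).tolist() for k,v in s.items()})
E
```

```text
top 457.22131635650663 [[0.03, -0.98, 0.18, 310.65], [-1.0, -0.03, 0.0, -12.27], [0.0, -0.18, -0.98, 1177.98], [0.0, 0.0, 0.0, 1.0]]
scene 582.9060799789023 [[0.79, -0.34, 0.51, -263.16], [-0.61, -0.41, 0.67, -1026.33], [-0.02, -0.85, -0.53, 970.44], [0.0, 0.0, 0.0, 1.0]]
{'clock': 0.1, 'qpos': [-1.197, 0.629, 0.038, 1.518, -0.027, 0.996, -0.02], 'qd': [-0.001, -0.001, -0.001, -0.002, -0.0, -0.001, -0.001], 'tau': [0.003, -56.452, 1.23, -19.397, 0.011, 0.005, -0.0], 'eef_pos': [276.481, 587.687, 252.466], 'tool_rot': [-3.14, 0.0, 2.702], 'force': [0.85, 0.901, 0.142], 'torque': [-0.014, 0.052, -0.015], 'gripper_force': 0.0, 'width': 85.622}
```

View pics/top.png

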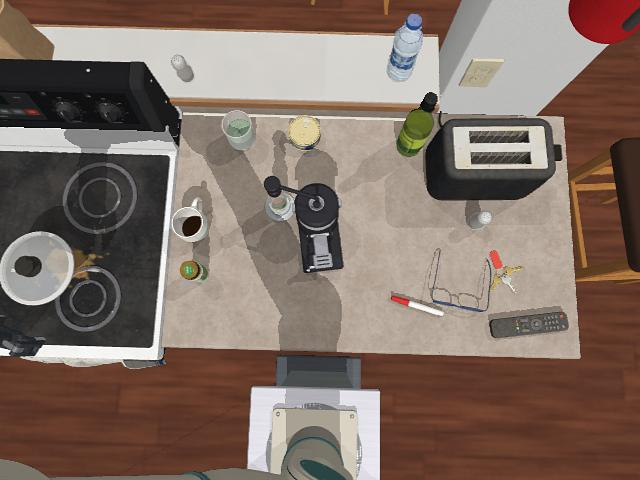

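View pics/scene.png

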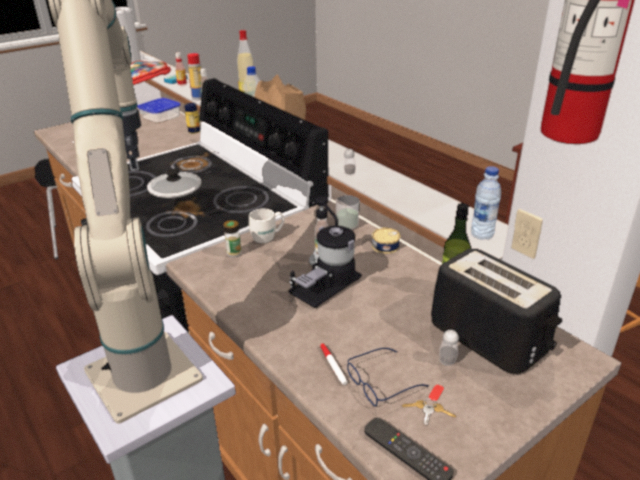

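The top view shows the chopper lid at about (317,205), its grey paddle pad at (321,258) and the pump head at (273,186). The scene view agrees: the pump stands left of the chopper, with the mug and spice jar further left. Next I'll look closer and take depths.

```bash
python3 - <<'E'
from h import *
im=load('top'); W=pts(im)
c=im['color'][165:285,250:360,::-1]; cv2.imwrite('pics/crop.png',cv2.resize(c,None,fx=5,fy=5,interpolation=cv2.INTER_CUBIC))
def rep(n,m):
    P=W[m]; print(n,len(P),np.median(P,0).round(1),((P.min(0)+P.max(0))/2).round(1),np.ptp(P,axis=0).round(1))
u=np.zeros((480,640),bool); u[160:290,245:365]=1
z=W[...,2]
B=u&(z>200)&(z<216); rep('pump',B)
lid=u&(z>148)&(z<156); rep('lid',lid)
plate=u&(z>12)&(z<24); rep('plate',plate)
pad=u&(z>58)&(z<72)&(np.mgrid[:480,:640][0]>235); rep('pad',pad)
for n,m in(('pump',B),('pad',pad),):
    v,uu=np.nonzero(m); print(n,uu.min(),uu.max(),v.min(),v.max(),cv2.minAreaRect(W[m][:,:2].astype(np.float32)))
for p in((321,252),(320,258),(322,265),(273,186),(317,203),(305,245)): print(p,W[p[1],p[0]].round(1))
E
```

```text
pump 390 [600.4  96.  208.6] [602.3  64.3 208. ] [ 50.9 120.2  15.4]
lid 1304 [577.    6.2 152.5] [580.5  30.2 152. ] [103.5 157.9   8. ]
plate 1031 [498.8  16.8  18.2] [539.5  40.8  18. ] [204.7 205.6  11.9]
pad 540 [477.9  -4.8  66.4] [481.6  -1.   65.1] [84.4 63.8 13.6]
pump 264 318 176 200 ((603.4368896484375, 63.78038787841797), (123.44085693359375, 37.018653869628906), 81.94776916503906)
pad 307 332 236 269 ((481.7462158203125, -1.1807365417480469), (82.6478500366211, 61.409908294677734), 1.9997286796569824)
(321, 252) [482.5  -5.   63.3]
(320, 258) [466.9  -3.   67.4]
(322, 265) [449.7  -8.4  68.5]
(273, 186) [603.1 103.5 211.9]
(317, 203) [583.7   7.  150.3]
(305, 245) [506.   36.9  21.1]
```

View pics/crop.png

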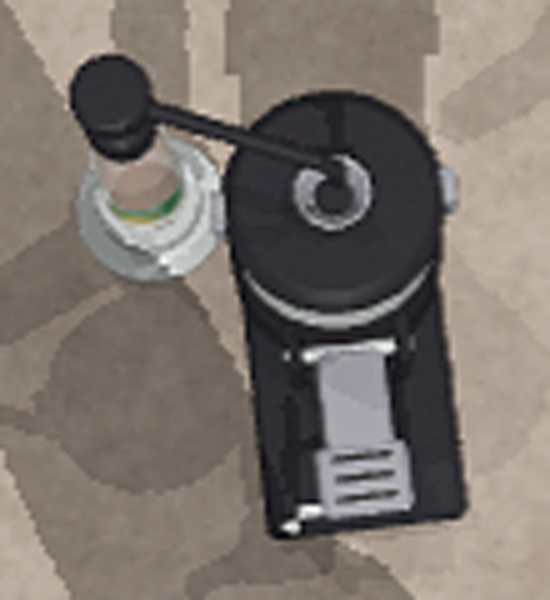

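The enlarged crop (×5) shows the pump head top centred at crop (110,92), i.e. pixel (272,183.4). The pad is centred at crop (365,478), i.e. (323,260.6), and the funnel at crop (333,190). I'll intersect these rays with the known heights.

```bash
python3 - <<'E'
from h import *
im=load('top');T=np.array(im['T'])
def ray(cx,cy,h):
    d=T[:3,:3]@np.array([(250+cx/5-.4-im['cx'])/im['fx'],(165+cy/5-.4-im['cy'])/im['fy'],1]); return T[:3,3]+d*(h-T[2,3])/d[2]
P=ray(110,92,210);F=ray(333,190,161);A=ray(365,478,66);C=[ray(*p,66) for p in((318,455),(405,438),(412,505),(322,515))]
L=ray(335,203,152)
print('pump',P.round(1),'funnel',F.round(1),'pad',A.round(1),'lid',L.round(1),'|F-A|',np.linalg.norm((F-A)[:2]).round(1),'|F-P|',np.linalg.norm((F-P)[:2]).round(1))
print('corners',np.round(C,1).tolist())
B=[ray(*p,18) for p in((270,537),(467,515))];print('plate front',np.round(B,1).tolist())
W=pts(im);z=W[...,2];g=np.mgrid[:480,:640]
m=(z>206)&(z<216)&(g[1]>262)&(g[1]<282)&(g[0]>172)&(g[0]<192)
p=W[m];print('pumptop depth',len(p),np.median(p,0).round(1),np.ptp(p,axis=0).round(1))
m=(z>62)&(z<71)&(g[1]>312)&(g[1]<334)&(g[0]>252)&(g[0]<269)
p=W[m];print('pad depth',len(p),np.median(p,0).round(1),((p.max(0)+p.min(0))/2).round(1),np.ptp(p,axis=0).round(1))
d=(F-A)[:2];print('yaw',np.arctan2(d[1],d[0]))
E
```

```text
pump [610.4 107.2 210. ] funnel [581.7   8.7 161. ] pad [461.9  -9.5  66. ] lid [578.    7.7 152. ] |F-A| 121.2 |F-P| 102.6
corners [[472.6, 13.9, 66.0], [482.3, -28.6, 66.0], [449.2, -32.9, 66.0], [443.1, 11.0, 66.0]]
plate front [[436.8, 38.1, 18.0], [450.9, -61.9, 18.0]]
pumptop depth 217 [608.1 106.7 210.9] [36.  38.2  9.5]
pad depth 256 [462.2  -8.1  66.7] [461.2  -9.2  66.4] [37.8 47.3  8.7]
yaw 0.15047562238730772
```

Emit:
{"fn": "step_arm", "kwargs": {"plan": [{"az":0.104,"dz":-0.02,"gripper":0},{"az":0.104,"dz":-0.02,"gripper":0},{"az":0.104,"dz":-0.02,"gripper":0},{"az":0.104,"dz":-0.02,"gripper":0},{"az":0.104,"dz":-0.02,"gripper":0},{"az":0.104,"dz":0,"gripper":0},{"gripper":0},{"gripper":0}]}}

```text
invalid input
```

```bash
cat >> h.py <<'E'
from scipy.spatial.transform import Rotation as Rn
def to(x,y,z):
    s=ctrl.read_state(); R=Rn.from_euler('xyz',s['tool_rot']).as_matrix()
    d=R.T@(np.array([x,y,z])-s['eef_pos'])
    print('clk',s['clock'],'pos',np.round(s['eef_pos'],1),'rpy',np.round(s['tool_rot'],3),'F',np.round(s['force'],1),'w',round(s['width'],1),'shift/300:',np.round(d/300,4),'mm',d.round(1))
E
python3 -c "
from h import *
to(609,107,270)"
```

```text
clk 0.1 pos [276.5 587.7 252.5] rpy [-3.14   0.     2.702] F [0.8 0.9 0.1] w 85.6 shift/300: [-1.6851 -0.9781 -0.0567] mm [-505.5 -293.4  -17. ]
```

Emit:
{"fn": "step_arm", "kwargs": {"plan": [{"dx":0,"dy":0,"dz":-0.02,"ax":0,"ay":0,"az":0.104,"gripper":0},{"dx":0,"dy":0,"dz":-0.02,"ax":0,"ay":0,"az":0.104,"gripper":0},{"dx":0,"dy":0,"dz":-0.02,"ax":0,"ay":0,"az":0.104,"gripper":0},{"dx":0,"dy":0,"dz":-0.02,"ax":0,"ay":0,"az":0.104,"gripper":0},{"dx":0,"dy":0,"dz":-0.02,"ax":0,"ay":0,"az":0.104,"gripper":0},{"dx":0,"dy":0,"dz":0,"ax":0,"ay":0,"az":0.104,"gripper":0},{"dx":0,"dy":0,"dz":0,"ax":0,"ay":0,"az":0,"gripper":0},{"dx":0,"dy":0,"dz":0,"ax":0,"ay":0,"az":0,"gripper":0}]}}

```text
clock: 1.1
eef_pos: [276.5, 588.0, 282.9]
tool_rot: [-3.141, 0.001, 1.724]
force: [0.0, -0.2, -0.2]
width: -0.2
gripper_force: 0.0
```

```bash
python3 -c "
from h import *
to(609,107,270)"
```

```text
clk 1.1 pos [276.5 588.  282.9] rpy [-3.141e+00  1.000e-03  1.724e+00] F [ 0.  -0.2 -0.2] w -0.2 shift/300: [-1.7541  0.8499  0.0437] mm [-526.2  255.    13.1]
```

Emit:
{"fn": "step_arm", "kwargs": {"plan": [{"dx":-0.146,"dy":0.071,"dz":0,"ax":0,"ay":0,"az":0,"gripper":0},{"dx":-0.146,"dy":0.071,"dz":0,"ax":0,"ay":0,"az":0,"gripper":0},{"dx":-0.146,"dy":0.071,"dz":0,"ax":0,"ay":0,"az":0,"gripper":0},{"dx":-0.146,"dy":0.071,"dz":0,"ax":0,"ay":0,"az":0,"gripper":0},{"dx":-0.146,"dy":0.071,"dz":0,"ax":0,"ay":0,"az":0,"gripper":0},{"dx":-0.146,"dy":0.071,"dz":0,"ax":0,"ay":0,"az":0,"gripper":0},{"dx":-0.146,"dy":0.071,"dz":0,"ax":0,"ay":0,"az":0,"gripper":0},{"dx":-0.146,"dy":0.071,"dz":0,"ax":0,"ay":0,"az":0,"gripper":0},{"dx":-0.146,"dy":0.071,"dz":0,"ax":0,"ay":0,"az":0,"gripper":0},{"dx":-0.146,"dy":0.071,"dz":0,"ax":0,"ay":0,"az":0,"gripper":0},{"dx":-0.146,"dy":0.071,"dz":0,"ax":0,"ay":0,"az":0,"gripper":0},{"dx":-0.146,"dy":0.071,"dz":0,"ax":0,"ay":0,"az":0,"gripper":0},{"dx":0,"dy":0,"dz":0,"ax":0,"ay":0,"az":0,"gripper":0}]}}

```text
clock: 2.72
eef_pos: [610.3, 101.1, 283.3]
tool_rot: [3.141, 0.003, 1.716]
force: [-0.4, 0.1, -0.5]
width: -0.2
gripper_force: 0.0
```

```bash
python3 - <<'E'
from h import *
to(609,107,232)
s=ctrl.read_state(); im=grab('wrist'); print(np.round(im['T_tool_cam'],2).tolist(),im['fx'])
# expected pixel of pump top estimate & tip
R=Rn.from_euler('xyz',s['tool_rot']).as_matrix(); Tc=np.linalg.inv(np.array(im['T_tool_cam']))
def proj(w):
    p=R.T@(np.array(w)-s['eef_pos']); q=Tc[:3,:3]@p+Tc[:3,3]; return (im['fx']*q[0]/q[2]+im['cx'],im['fy']*q[1]/q[2]+im['cy'])
print('pump',proj([609,107,210]),'pad',proj([462,-9,66]),'tip',proj(np.array(s['eef_pos'])+R@[0,0,22]))
E
```

```text
clk 2.725 pos [610.3 101.1 283.3] rpy [3.141e+00 3.000e-03 1.716e+00] F [-0.4  0.1 -0.5] w -0.2 shift/300: [ 0.0206 -0.0015  0.1708] mm [ 6.2 -0.5 51.2]
[[0.0, -0.97, -0.26, 65.96], [1.0, 0.0, 0.0, -0.16], [-0.0, -0.26, 0.97, -120.94], [0.0, 0.0, 0.0, 1.0]] 355.2527109292301
pump (np.float64(320.7332721355147), np.float64(251.0361988948183)) pad (np.float64(163.5245586114779), np.float64(296.2388249826718)) tip (np.float64(321.652866224513), np.float64(299.2564239692298))
```

View pics/wrist.png

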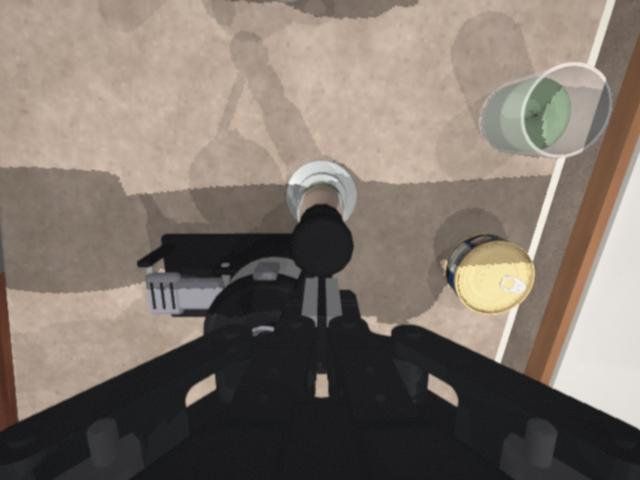

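The wrist view shows the pump head at about (322,246) where I expected (321,251), so it is about 2 mm further along tool +x. The pad is at (163,293) against an expected (164,296), which is consistent. I'll shift over the head and descend.

Emit:
{"fn": "step_arm", "kwargs": {"plan": [{"dx":0.027,"dy":0,"dz":0.04,"ax":0,"ay":0,"az":0,"gripper":0},{"dx":0,"dy":0,"dz":0.06,"ax":0,"ay":0,"az":0,"gripper":0},{"dx":0,"dy":0,"dz":0.05,"ax":0,"ay":0,"az":0,"gripper":0},{"dx":0,"dy":0,"dz":0.02,"ax":0,"ay":0,"az":0,"gripper":0},{"dx":0,"dy":0,"dz":0.013,"ax":0,"ay":0,"az":0,"gripper":0},{"dx":0,"dy":0,"dz":0.013,"ax":0,"ay":0,"az":0,"gripper":0},{"dx":0,"dy":0,"dz":0,"ax":0,"ay":0,"az":0,"gripper":0}]}}

```text
clock: 3.65
eef_pos: [607.1, 115.6, 224.9]
tool_rot: [3.141, -0.001, 1.722]
force: [-1.8, 3.1, 4.3]
width: 0.1
gripper_force: 2.4
```

```bash
python3 -c "
from h import *
to(609,107,220)"
```

```text
clk 3.65 pos [607.1 115.6 224.9] rpy [ 3.141e+00 -1.000e-03  1.722e+00] F [-1.8  3.1  4.3] w 0.1 shift/300: [-0.0294  0.0018  0.0162] mm [-8.8  0.5  4.9]
```

Contact made, but the tip settled about 7 mm off-centre. I'll lift, recentre and press again.

Emit:
{"fn": "step_arm", "kwargs": {"plan": [{"dx":0,"dy":0,"dz":-0.05,"ax":0,"ay":0,"az":0,"gripper":0},{"dx":-0.024,"dy":0.005,"dz":0,"ax":0,"ay":0,"az":0,"gripper":0},{"dx":0,"dy":0,"dz":0,"ax":0,"ay":0,"az":0,"gripper":0},{"dx":0,"dy":0,"dz":0,"ax":0,"ay":0,"az":0,"gripper":0},{"dx":0,"dy":0,"dz":0,"ax":0,"ay":0,"az":0,"gripper":0},{"dx":0,"dy":0,"dz":0,"ax":0,"ay":0,"az":0,"gripper":0}]}}

```text
clock: 4.4
eef_pos: [609.6, 108.1, 239.3]
tool_rot: [-3.141, -0.0, 1.722]
force: [-0.1, -0.4, 0.0]
width: -0.0
gripper_force: 0.0
```

```bash
python3 -c "
from h import *
to(609,109,220)"
```

```text
clk 4.4 pos [609.6 108.1 239.3] rpy [-3.141 -0.     1.722] F [-0.1 -0.4  0. ] w -0.0 shift/300: [ 0.0031 -0.0015  0.0642] mm [ 0.9 -0.4 19.3]
```

Emit:
{"fn": "step_arm", "kwargs": {"plan": [{"dx":0,"dy":0,"dz":0.02,"ax":0,"ay":0,"az":0,"gripper":0},{"dx":0,"dy":0,"dz":0.02,"ax":0,"ay":0,"az":0,"gripper":0},{"dx":0,"dy":0,"dz":0.02,"ax":0,"ay":0,"az":0,"gripper":0},{"dx":0,"dy":0,"dz":0.007,"ax":0,"ay":0,"az":0,"gripper":0},{"dx":0,"dy":0,"dz":0,"ax":0,"ay":0,"az":0,"gripper":0},{"dx":0,"dy":0,"dz":0,"ax":0,"ay":0,"az":0,"gripper":0}]}}

```text
clock: 5.15
eef_pos: [610.0, 108.2, 219.9]
tool_rot: [3.141, -0.0, 1.722]
force: [-1.3, 0.4, 7.8]
width: 0.1
gripper_force: 3.3
```

Emit:
{"fn": "step_arm", "kwargs": {"plan": [{"dx":0,"dy":0,"dz":0.005,"ax":0,"ay":0,"az":0,"gripper":0},{"dx":0,"dy":0,"dz":0.003,"ax":0,"ay":0,"az":0,"gripper":0},{"dx":0,"dy":0,"dz":0,"ax":0,"ay":0,"az":0,"gripper":0}]}}

```text
clock: 5.52
eef_pos: [610.1, 108.2, 219.5]
tool_rot: [3.14, -0.001, 1.722]
force: [-5.3, 0.6, 17.8]
width: -0.1
gripper_force: 9.0
```

It's at the hard stop: 17.8 N with no further travel. Now I'll lift clear.

Emit:
{"fn": "step_arm", "kwargs": {"plan": [{"dx":0,"dy":0,"dz":-0.03,"ax":0,"ay":0,"az":0,"gripper":0},{"dx":0,"dy":0,"dz":-0.05,"ax":0,"ay":0,"az":0,"gripper":0},{"dx":0,"dy":0,"dz":-0.07,"ax":0,"ay":0,"az":0,"gripper":0},{"dx":0,"dy":0,"dz":-0.06,"ax":0,"ay":0,"az":0,"gripper":0},{"dx":0,"dy":0,"dz":0,"ax":0,"ay":0,"az":0,"gripper":0},{"dx":0,"dy":0,"dz":0,"ax":0,"ay":0,"az":0,"gripper":0},{"dx":0,"dy":0,"dz":0,"ax":0,"ay":0,"az":0,"gripper":0}]}}

```text
clock: 6.4
eef_pos: [609.1, 108.0, 278.9]
tool_rot: [-3.139, 0.0, 1.722]
force: [0.6, -0.6, -0.3]
width: 0.2
gripper_force: 0.0
```

```bash
python3 -c "
from h import *
W=pts(grab('top'));z=W[...,2];print('head top', np.nanmax(z[176:192,264:282]))
to(462,-9,283)"
```

```text
head top 377.7950634095996
clk 6.45 pos [609.2 108.  279. ] rpy [-3.14   0.     1.722] F [ 1.4  0.  -0. ] w 0.2 shift/300: [-0.3118 -0.5438 -0.0123] mm [ -93.5 -163.1   -3.7]
```

Emit:
{"fn": "step_arm", "kwargs": {"plan": [{"dx":-0.052,"dy":-0.09,"dz":0,"ax":0,"ay":0,"az":0,"gripper":0},{"dx":-0.052,"dy":-0.09,"dz":0,"ax":0,"ay":0,"az":0,"gripper":0},{"dx":-0.052,"dy":-0.091,"dz":0,"ax":0,"ay":0,"az":0,"gripper":0},{"dx":-0.052,"dy":-0.091,"dz":0,"ax":0,"ay":0,"az":0,"gripper":0},{"dx":-0.052,"dy":-0.091,"dz":0,"ax":0,"ay":0,"az":0,"gripper":0},{"dx":-0.052,"dy":-0.091,"dz":0,"ax":0,"ay":0,"az":0,"gripper":0},{"dx":0,"dy":0,"dz":0.1,"ax":0,"ay":0,"az":0,"gripper":0},{"dx":0,"dy":0,"dz":0.15,"ax":0,"ay":0,"az":0,"gripper":0},{"dx":0,"dy":0,"dz":0.15,"ax":0,"ay":0,"az":0,"gripper":0},{"dx":0,"dy":0,"dz":0.1,"ax":0,"ay":0,"az":0,"gripper":0},{"dx":0,"dy":0,"dz":0,"ax":0,"ay":0,"az":0,"gripper":0},{"dx":0,"dy":0,"dz":0,"ax":0,"ay":0,"az":0,"gripper":0},{"dx":0,"dy":0,"dz":0,"ax":0,"ay":0,"az":0,"gripper":0}]}}

```text
clock: 8.07
eef_pos: [463.4, -9.0, 131.2]
tool_rot: [3.139, 0.0, 1.722]
force: [0.4, 0.2, -0.3]
width: -0.1
gripper_force: 0.0
```

```bash
python3 -c "
from h import *
to(462,-9,88)
W=pts(grab('top'));z=W[...,2];m=(z>190)&(z<220);m[:176]=0;m[192:]=0;m[:,:264]=0;m[:,282:]=0;print('head',m.sum(),np.median(z[m]) if m.any() else 0)
im=grab('wrist')
cv2.imwrite('pics/wrist2.png',im['color'][:,:,::-1])"
```

```text
clk 8.075 pos [463.4  -9.  131.2] rpy [3.139 0.    1.722] F [ 0.4  0.2 -0.3] w -0.1 shift/300: [ 0.0008 -0.005   0.1441] mm [ 0.2 -1.5 43.2]
head 231 210.59980223932007
```

View pics/wrist2.png

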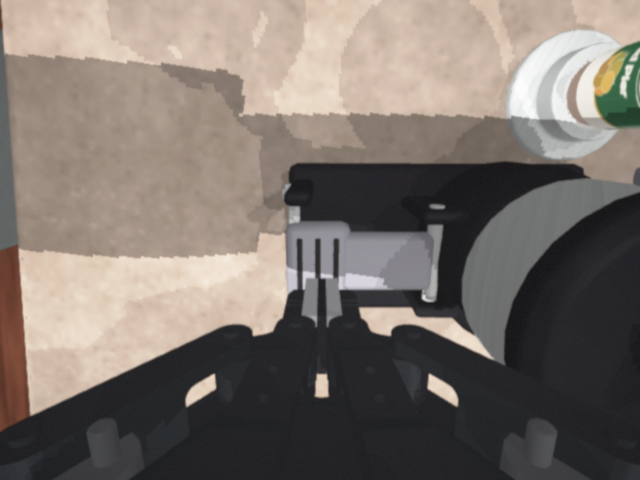

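The pump head is back up (210.6 mm). The wrist view shows the tips over the pad, which spans columns 286–350 and rows 222–290. Now I'll press slowly, watching the force.

Emit:
{"fn": "step_arm", "kwargs": {"plan": [{"dx":0,"dy":-0.003,"dz":0.06,"ax":0,"ay":0,"az":0,"gripper":0},{"dx":0,"dy":0,"dz":0.05,"ax":0,"ay":0,"az":0,"gripper":0},{"dx":0,"dy":0,"dz":0.025,"ax":0,"ay":0,"az":0,"gripper":0},{"dx":0,"dy":0,"dz":0.015,"ax":0,"ay":0,"az":0,"gripper":0},{"dx":0,"dy":0,"dz":0.01,"ax":0,"ay":0,"az":0,"gripper":0},{"dx":0,"dy":0,"dz":0,"ax":0,"ay":0,"az":0,"gripper":0},{"dx":0,"dy":0,"dz":0,"ax":0,"ay":0,"az":0,"gripper":0}]}}

```text
clock: 9.05
eef_pos: [461.4, -9.1, 82.8]
tool_rot: [3.141, -0.0, 1.721]
force: [-2.7, -0.9, 7.5]
width: -0.1
gripper_force: 3.8
```

Emit:
{"fn": "step_arm", "kwargs": {"plan": [{"dx":0,"dy":0,"dz":0.008,"ax":0,"ay":0,"az":0,"gripper":0},{"dx":0,"dy":0,"dz":0.008,"ax":0,"ay":0,"az":0,"gripper":0},{"dx":0,"dy":0,"dz":0.005,"ax":0,"ay":0,"az":0,"gripper":0},{"dx":0,"dy":0,"dz":0,"ax":0,"ay":0,"az":0,"gripper":0},{"dx":0,"dy":0,"dz":0,"ax":0,"ay":0,"az":0,"gripper":0},{"dx":0,"dy":0,"dz":0,"ax":0,"ay":0,"az":0,"gripper":0}]}}

```text
clock: 9.8
eef_pos: [461.6, -9.1, 76.9]
tool_rot: [3.141, -0.0, 1.721]
force: [-2.9, 0.4, 10.3]
width: -0.1
gripper_force: 5.4
```

```bash
python3 -c "
from h import *
to(462,-9,76)
W=pts(grab('top'));z=W[...,2];m=(z>190)&(z<220);m[:176]=0;m[192:]=0;m[:,:264]=0;m[:,282:]=0;print('head',m.sum(),np.median(z[m]) if m.any() else 0)
im=grab('wrist')
cv2.imwrite('pics/wrist3.png',cv2.resize(im['color'][130:330,260:460,::-1],None,fx=3,fy=3,interpolation=cv2.INTER_CUBIC))"
```

```text
clk 9.8 pos [461.6  -9.1  76.9] rpy [ 3.141 -0.     1.721] F [-2.9  0.4 10.3] w -0.1 shift/300: [0.0002 0.0014 0.0029] mm [0.1 0.4 0.9]
head 231 210.41865196056403
```

View pics/wrist3.png

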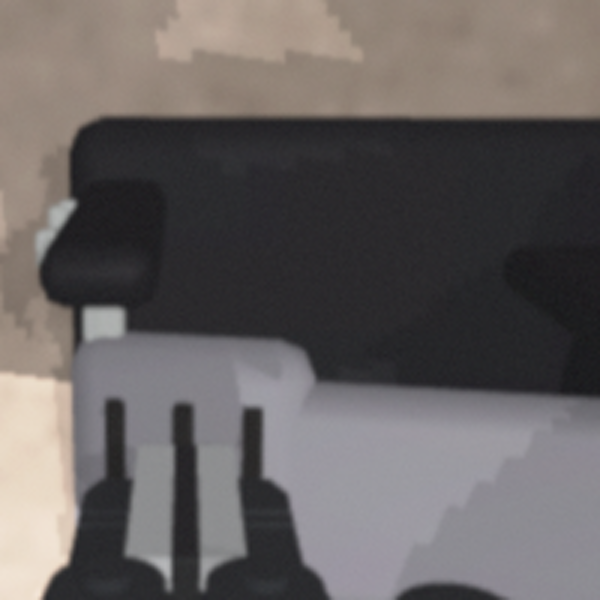

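The crop shows both fingertips on the ribbed pad, at about crop (185,520), and the pad is tilted down. The depth (about 11 mm) and force (10.3 N) both match half-way, so I'll hold there.

Emit:
{"fn": "step_arm", "kwargs": {"plan": [{"dx":0,"dy":0,"dz":0.001,"ax":0,"ay":0,"az":0,"gripper":0},{"dx":0,"dy":0,"dz":0,"ax":0,"ay":0,"az":0,"gripper":0},{"dx":0,"dy":0,"dz":0,"ax":0,"ay":0,"az":0,"gripper":0},{"dx":0,"dy":0,"dz":0,"ax":0,"ay":0,"az":0,"gripper":0},{"dx":0,"dy":0,"dz":0,"ax":0,"ay":0,"az":0,"gripper":0},{"dx":0,"dy":0,"dz":0,"ax":0,"ay":0,"az":0,"gripper":0},{"dx":0,"dy":0,"dz":0,"ax":0,"ay":0,"az":0,"gripper":0},{"dx":0,"dy":0,"dz":0,"ax":0,"ay":0,"az":0,"gripper":0},{"dx":0,"dy":0,"dz":0,"ax":0,"ay":0,"az":0,"gripper":0},{"dx":0,"dy":0,"dz":0,"ax":0,"ay":0,"az":0,"gripper":0},{"dx":0,"dy":0,"dz":0,"ax":0,"ay":0,"az":0,"gripper":0},{"dx":0,"dy":0,"dz":0,"ax":0,"ay":0,"az":0,"gripper":0},{"dx":0,"dy":0,"dz":0,"ax":0,"ay":0,"az":0,"gripper":0}]}}

```text
clock: 11.52
eef_pos: [461.7, -9.1, 76.6]
tool_rot: [3.141, -0.0, 1.722]
force: [-2.1, -0.4, 11.2]
width: 0.1
gripper_force: 5.5
```

```bash
python3 -c "
from h import *
to(462,-9,76)
print(ctrl.finish_job())"
```

```text
clk 11.525 pos [461.7  -9.1  76.6] rpy [ 3.141 -0.     1.722] F [-2.1 -0.4 11.2] w 0.1 shift/300: [0.0002 0.0012 0.002 ] mm [0.1 0.4 0.6]
the job is handed in; nothing more can be done
None
```

I pressed the pump to its stop and it came back up by itself; the fingertips now hold the paddle about 11 mm down at about 11 N, which matches half-way, and the job was handed in at 11.5 s (no verdict was returned).

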